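Show the red case mark to the inspection camera with the mirror

TASK

On the grey inspection rig, first turn the white index drum by its black bar to number 3 (three dots), so that the watch case with the red mark faces the mirror, and let go of it. Then take the mirror by its orange bar, without touching the glass, and turn it until the red mark's reflection points straight into the lens of the blue camera. The mirror springs back, so finish while still holding the bar at that angle; leave the camera and the things lying around where they are.

Things in the scene. Friction and masses are not known exactly. Their poses are not given: they have to be found in the camera images.
- rig: Grey base plate of the inspection rig, fixed to the bench, 120 (x) x 300 (y) x 12 mm; origin at the centre of its underside. The drum stands on its +y half, the mirror on its -y half, and the camera is on an aluminium arm that swings about the mirror's axis on the rig's +x side.
- drum_axis (a point): Point on the drum's vertical axis, 80 mm above the bench, at (0, +85 mm) in the rig's frame. Frame parallel to the rig's.
- drum_angle (a joint): Angle (rad) of the white index drum (80 mm diameter, 50 to 102 mm above the bench), CLOCKWISE from above positive, -0.3 to 2.7; stays by friction (0.05 N m). Five watch cases on its rim, 0.6 rad apart, with a colour tab and 1 to 5 dots on the drum's top: yellow 1, green 2, red 3, blue 4, white 5. Number k faces the mirror (rig -y) at 0.6*(k-1): number 3 at 1.2.
- drum_bar (a point): Foot of the black upright bar on top of the drum, turning with it: 44 mm long (its x), 12 mm thick (its y), 42 mm tall; this point is the centre of its underside on the drum's axis, 102 mm above the bench. At joint value 0 its x axis is the rig's x axis.
- red_mark (a point): Centre of the red patch (16 mm diameter) on the case at number 3, on the drum's rim 45 mm from its axis, 80 mm above the bench; turns with the drum.
- mirror_axis (a point): Point on the mirror's vertical axis, in the mirror's face, 80 mm above the bench, at (0, -85 mm) in the rig's frame. Frame parallel to the rig's.
- mirror_angle (a joint): Angle (rad) of the mirror about its vertical axis, counterclockwise from above positive, 0 to 1.5. At 0 (spring rest) the glass faces the rig's +x; at q it faces +x turned by q. A weak spring (0.06 N m per rad) returns it to 0 when let go. The right angle is halfway between the direction to the drum's axis (rig +y) and the direction to the lens.
- mirror: The turning mirror: glass 52 x 52 mm, 3 mm thick, in a black frame 60 x 60 mm (50 to 110 mm above the bench), with the orange bar on top. Origin on the turning axis, 42 mm above the bench; x axis is the way the glass faces. The glass must not be touched.
- drum: The white index drum with its black bar; origin on its axis at the drum's underside, 50 mm above the bench.
- mirror_bar (a point): Foot of the orange upright bar on top of the mirror's frame, turning with it: 44 mm long (its y, along the glass), 12 mm thick (its x, the way the mirror faces), 42 mm tall; this point is the centre of its underside on the mirror's axis, 114 mm above the bench.
- reflection (a point): Point 200 mm from the mirror's axis and 80 mm above the bench on the line by which the centre of the mirror reflects what stands at the drum's viewing position (rig +y of it); it turns twice as fast as the mirror. When it lies on the lens, the camera sees the mark in the middle of the mirror.
- lens (a point): Centre of the front of the blue camera's lens (28 mm diameter), 200 mm from the mirror's axis, 80 mm above the bench, pointing at that axis. The camera, 40 mm wide, 42 mm tall, 50 mm deep, stands on the swing arm at -0.6 to 0.7 rad about the rig's +x direction as seen from the mirror's axis; it must stay there.
- glue_jar: Bystander: amber jar with black cap, 48 mm diameter, 60 mm tall, origin at the underside's centre.
- buckle_tray: Bystander: small green tray 80 x 100 x 25 mm, origin at the underside's centre.
- watch_case: Bystander: round steel watch case, 38 mm diameter, 10 mm tall, origin at the underside's centre.

How it is judged:
By the outcome, as a careful person would: the job done as asked, in the order asked, and still so for the second after the job is handed in, while the arm keeps its last pose, push and grip.
It also fails if it takes over 51 s, if anything falls off the work surface, if the arm or the gripper's body presses on something with over 40 N, if the wrist force passes 120 N, or if a joint passes its speed limit or range.

ROBOT

A 6-joint arm with a two-finger parallel gripper is mounted at the origin on the work surface. World frame = base frame: x ahead of the robot, y to its left, z up, the work surface at z = 0. Lengths are in mm, angles in rad, forces in N, time in s.
With the tool pointing down it reaches from about 325 to 775 mm from the base axis. Payload 5.5 kg.
Tool frame: the origin (TCP) lies midway between the tips of the shut fingers; the grasp point (between the pads) lies 19 mm behind it (bot.grip_depth is the distance from the TCP to the grasp point, in mm); z points along the fingers, y is the line along which they close (so a half turn about z gives the same grasp; the last joint's range is limited). The gripper opens to 88 mm and grips with 3 to 60 N. Pads are 20 mm wide; open, the fingers measure 115 mm over their backs; the gripper's body (75 mm by 178 mm) begins 61 mm behind the grasp point.
Start: joints at [-1.28, 0.091, 1.231, -0, 1.82, -0.057], TCP at [204.498, -564.089, 222.631] pointing down, gripper open.
Joint ranges: [-2.87, 2.87], [-0.86, 2.18], [0.17, 2.46], [-1.51, 4.65], [0.06, 2.69], [-2.65, 2.65]. Speed limits (rad/s): [2.57, 2.57, 3.01, 3.14, 3.14, 3.14].

INTERFACE

Orientations are given as a unit quaternion [x, y, z, w].
In Python, from bench import bot, planner, optics, job gives the robot as it stands. The module is installed in compiled form; this text tells all that it offers. Calls block until the motion is done:
- bot.move_to(position, orientation): joint-space move of the TCP to a pose.
- bot.movel(position, orientation=None, vel=150): straight line of the TCP; orientation=None keeps the orientation; vel is the mean speed in mm/s.
- bot.movej(angles): joint-space move.
- bot.open_jaws() and bot.clamp(f_grip=None): open the fingers fully, or close them until they stop; f_grip is the grip in N (None keeps the last).
- bot.sleep(seconds).
- planner.ik(position, orientation): joint angles nearest the present ones, or None.
- bot.read_state(): the state.
- optics.grab_frame(name): name is "side" or "top"; returns the picture (420x560x3 uint8, red, green, blue); there is no depth.
- optics.camera_model(name): a dict with "fov_y" (degrees; the focal length in pixels is half the picture's height over the tangent of half this angle, whatever the lens; pixels are square), "cx", "cy" (the principal point, pixels), "dist" ([k1, k2, p1, p2, k3] as OpenCV has them; the pictures are not rectified), "cam_to_world" (4x4, takes a point from camera to world coordinates). Camera axes: x right, y down, z forward; pixel columns grow to the right and rows downward; lengths in mm; the calibration is good to about 2 mm. A picture is of the moment at which its call begins. camera_model takes no time and is no camera call.
A pose or a line that the arm cannot do raises bot.IKError and nothing moves.
- job.job_done(): hands the job in; it is judged then, once.
The state is a dict: "clock": time; "joint_pos": joint angles; "qvel": joint speeds; "joint_torque": joint torques, N m; "tcp_pos": TCP position; "eef_rot": TCP orientation; "ft_force": force on the tool from outside, world axes, zero at the start; "torque": the same for the moment, N m; "opening": finger opening in mm; "grip_force": force on a finger pad.
Only numpy, scipy, OpenCV 4.12 (cv2) and the standard library are available. Lean on these libraries where they do the work, as an engineer would, in place of code of your own. Each camera call takes 0.05 s, during which the arm holds its last target. There are 200 camera calls.

## Working session

There is one attempt and no reset: what is moved stays moved. The work goes in short steps, each a Python script; the robot and the scene stay as the last script left them, time stands still between calls to the robot, and variables do not carry over. Pictures are saved under pics/ and viewed, at most 10 in all, crops included, and the job is handed in when it is done.

```bash
mkdir -p pics
python3 - <<'E'
from bench import bot, planner, optics, job
import cv2,numpy as np
for n in("side","top"):
    im=optics.grab_frame(n); cv2.imwrite(f"pics/{n}0.png",im[:,:,::-1])
    m=optics.camera_model(n); print(n,m["fov_y"],m["cx"],m["cy"],m["dist"]);print(np.round(m["cam_to_world"],3))
s=bot.read_state();print(s["clock"],s["eef_rot"],s["opening"])
E
```

```text
side 53.788986305953834 286.7481686634941 207.1335807494515 [-0.03915837  0.          0.          0.          0.        ]
[[-9.49000e-01 -2.23000e-01  2.25000e-01  4.07558e+02]
 [-3.16000e-01  6.65000e-01 -6.77000e-01  5.18066e+02]
 [ 1.00000e-03 -7.13000e-01 -7.01000e-01  6.84902e+02]
 [ 0.00000e+00  0.00000e+00  0.00000e+00  1.00000e+00]]
top 54.6826206113345 286.0783071191498 209.97886145598162 [-0.06264052  0.          0.          0.          0.        ]
[[ 2.00000e-02 -9.82000e-01  1.89000e-01  4.44244e+02]
 [-1.00000e+00 -2.40000e-02 -1.80000e-02 -1.27600e+01]
 [ 2.20000e-02 -1.88000e-01 -9.82000e-01  9.47021e+02]
 [ 0.00000e+00  0.00000e+00  0.00000e+00  1.00000e+00]]
0.1 [ 9.84915626e-01  1.73033249e-01 -8.60716231e-05 -8.34611574e-04] 87.83405088212
```

View pics/top0.png

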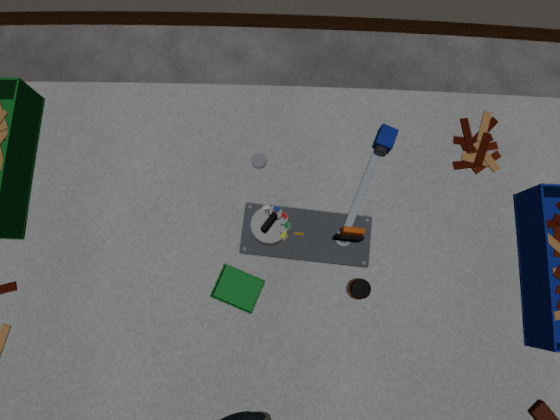

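View pics/side0.png

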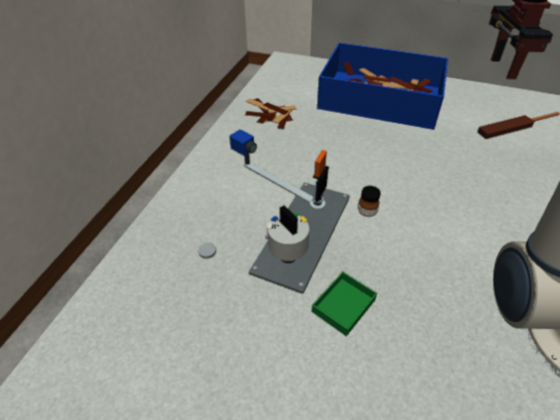

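```bash
cat > h.py <<'E'
from bench import bot, planner, optics, job
import cv2,numpy as np
def cast(n,px,z):
    m=optics.camera_model(n); f=210/np.tan(np.radians(m["fov_y"])/2)
    K=np.array([[f,0,m["cx"]],[0,f,m["cy"]],[0,0,1]])
    p=cv2.undistortPoints(np.float64(px).reshape(-1,1,2),K,np.array(m["dist"])).reshape(-1,2)
    T=m["cam_to_world"]; d=np.c_[p,np.ones(len(p))]@T[:3,:3].T; o=T[:3,3]
    return (o+d*((z-o[2])/d[:,2])[:,None])[:,:2]
def proj(n,P):
    m=optics.camera_model(n); f=210/np.tan(np.radians(m["fov_y"])/2)
    K=np.array([[f,0,m["cx"]],[0,f,m["cy"]],[0,0,1]]); W=np.linalg.inv(m["cam_to_world"])
    return cv2.projectPoints(np.float64(P).reshape(-1,1,3),cv2.Rodrigues(W[:3,:3])[0],W[:3,3],K,np.array(m["dist"]))[0].reshape(-1,2)
E
python3 - <<'E'
from h import *
im=cv2.imread("pics/top0.png"); c=im[120:300,220:410]
cv2.imwrite("pics/c1.png",cv2.resize(c,None,fx=4,fy=3.3,interpolation=cv2.INTER_CUBIC)[:594])
c=cv2.imread("pics/side0.png")[110:300,200:400]; cv2.imwrite("pics/c2.png",cv2.resize(c,None,fx=3,fy=3,interpolation=cv2.INTER_CUBIC))
hsv=cv2.cvtColor(im,cv2.COLOR_BGR2HSV); V=hsv[...,2]
m=((V<105)).astype(np.uint8); m[:195]=0;m[275:]=0;m[:,:235]=0;m[:,380:]=0
m=cv2.morphologyEx(m,cv2.MORPH_CLOSE,np.ones((9,9)))
cs=max(cv2.findContours(m,0,1)[0],key=cv2.contourArea)
b=cv2.boxPoints(cv2.minAreaRect(cs));print(b);w=cast("top",b,12);print(w,w.mean(0),np.linalg.norm(np.diff(w,axis=0),axis=1))
E
```

```text
[[238.50642 253.24495]
 [244.53365 201.4109 ]
 [373.64838 216.42424]
 [367.62115 268.2583 ]]
[[ 520.09441044   77.30119422]
 [ 641.97512767   68.23245438]
 [ 613.50822773 -236.43398623]
 [ 492.01302862 -220.19968064]] [566.89769861 -77.77500457] [122.21763897 305.99347121 122.57502227]
```

View pics/c1.png

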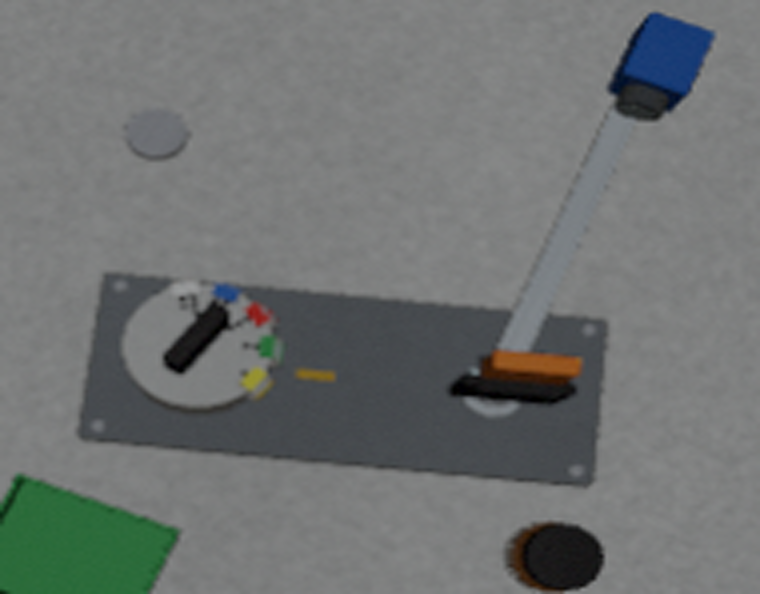

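View pics/c2.png

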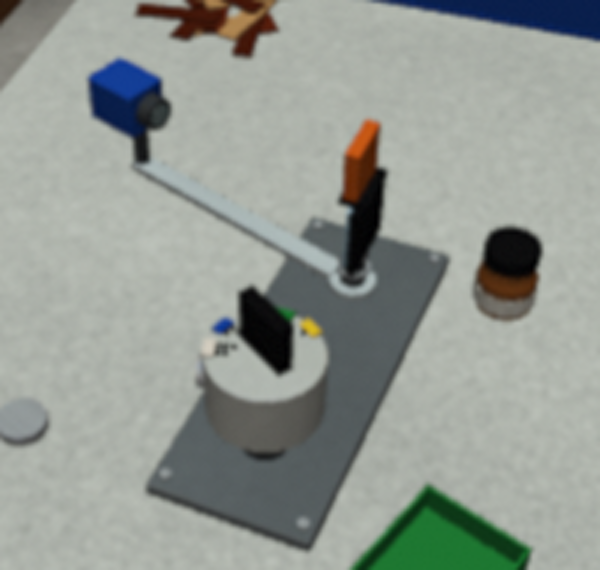

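Run:
```python
from h import *
u=lambda p:(np.float64(p)+.5)/[4,3.3]-.5+[220,120]
us=lambda p:(np.float64(p)+.5)/3-.5+[200,110]
for n,z,P in(("top",12,u([[105,273],[608,320],[592,486],[80,438]])),("top",12,u([[120,285],[589,328],[576,470],[97,425]])),("side",12,us([[149,489],[308,547],[448,259],[313,218]])),("side",12,us([[165,472],[303,522],[435,257],[319,224]]))):
    w=cast(n,P,z); c=w.mean(0); d=(w[1:2]-w[0:1]+w[2:3]-w[3:4])[0] if n=="top" else (w[3]-w[0]+w[2]-w[1])
    print(c,"yaw",np.arctan2(-d[1],-d[0])-np.pi/2,np.linalg.norm(d)/2)
print("disc",cast("top",u([[493,392]]),12), cast("side",us([[353,278]]),12))
print("drumbar top",cast("top",u([[175,360],[218,313]]),144),"drumbar side",cast("side",us([[246,292],[288,367]]),144))
print("drum c",cast("top",u([[197,347]]),102))
print("orange",cast("top",u([[495,353],[581,358]]),156),cast("side",us([[348,158],[373,123]]),156))
print("lens",cast("top",u([[640,103]]),80),cast("side",us([[155,111]]),80))
a=cast("top",u([[516,350],[620,110]]),16);print("arm",a,np.arctan2(*(a[1]-a[0])[::-1]))
im=cv2.imread("pics/top0.png").astype(int)
for nm,z,mk in(("blue",101,None),):
    m=(im[...,0]>im[...,2]+60)&(im[...,0]>im[...,1]+40); m[:, :360]=0;m[:,420:]=0
    ys,xs=np.nonzero(m);print(xs.min(),xs.max(),ys.min(),ys.max(),cast("top",[[xs.mean(),ys.mean()]],95))
```

```text
[567.46483077 -78.01288312] yaw -0.09082101367792483 297.0582743337681
[568.88500118 -77.50886248] yaw -0.08985355406355833 277.4179650770994
[565.41582748 -73.84907747] yaw -0.08670000366775454 297.13165594538816
[567.24647655 -80.69034631] yaw -0.0935085587426967 276.9438744158604
disc [[ 559.79327654 -163.20590762]] [[ 560.39239472 -170.08799873]]
drumbar top [[559.31588648  17.07882043]
 [588.68762879  -3.60099692]] drumbar side [[590.15125528  -1.82790572]
 [546.47031897  49.67026117]]
drum c [[573.96848734   7.34176282]]
orange [[ 565.51397324 -141.14930315]
 [ 563.45927221 -183.96792405]] [[ 562.44541337 -136.08177213]
 [ 556.35898711 -180.01759277]]
lens [[ 752.00085723 -237.16933961]] [[ 750.82687531 -239.42879412]]
arm [[ 589.39970641 -176.1828936 ]
 [ 768.91843991 -241.33079863]] -0.3481232247518011
376 397 124 148 [[ 782.72073409 -250.05654244]]
```

```bash
cat >> h.py <<'E'
from scipy.spatial.transform import Rotation as R
def down(phi):
    c,s=np.cos(phi),np.sin(phi)
    return R.from_matrix(np.array([[-s,c,0],[c,s,0],[0,0,-1]])).as_quat()
YAW=-0.09; D=np.array([575.6,6.7]); M=np.array([560.4,-162.7])
def st(t=""):
    s=bot.read_state();print(t,"t%.1f"%s["clock"],"tcp",np.round(s["tcp_pos"],1),"F",np.round(s["ft_force"],1),"T",np.round(s["torque"],2),"op %.1f g %.1f"%(s["opening"],s["grip_force"]),"j6 %.2f"%s["joint_pos"][5]);return s
def snap(k):
    for n in("top","side"): cv2.imwrite(f"pics/{n}{k}.png",optics.grab_frame(n)[:,:,::-1])
E
python3 - <<'E'
from h import *
for k in(-np.pi,0,np.pi):
    print(k,[ (lambda q:None if q is None else np.round(q,2)[[0,3,4,5]])(planner.ik([*p,z],down(a+k))) for p,z,a in((D,200,.958),(D,112,.2),(M,200,-.09),(M,121,.6))])
E
```

```text
-3.141592653589793 [array([-0.05, -0.  ,  1.78,  2.14]), None, None, array([-0.34, -0.  ,  1.64,  2.2 ])]
0 [array([-0.05, -0.  ,  1.78, -1.01]), array([-0.05, -0.  ,  1.62, -0.25]), array([-0.34, -0.  ,  1.78, -0.25]), array([-0.34, -0.  ,  1.64, -0.94])]
3.141592653589793 [array([-0.05, -0.  ,  1.78,  2.14]), None, None, array([-0.34, -0.  ,  1.64,  2.2 ])]
```

Run:
```python
from h import *
bot.move_to([*D,200],down(.958)); st("above")
bot.movel([*D,113],vel=120); st("down")
bot.clamp(8); st("clamp8")
```

```text
above t2.5 tcp [575.6   5.8 200. ] F [-1.1 -0.2  0.9] T [ 0.03 -0.14  0.01] op 87.5 g 0.0 j6 -1.01
down t3.4 tcp [576.    6.6 114. ] F [0.6 0.4 0.2] T [ 0.01 -0.08  0.04] op 88.0 g 0.0 j6 -1.01
clamp8 t4.5 tcp [575.4   6.5 113. ] F [-0.4 -0.9  1.3] T [-0.15  0.   -0.01] op 11.8 g 8.0 j6 -1.01
```

Run:
```python
from h import *
bot.clamp(25); st("c25")
p=bot.read_state()["tcp_pos"]
for a in np.linspace(.958,YAW-1.2+np.pi/2,4)[1:]:
    bot.movel([*D,113],down(a)); st("%.3f"%a)
bot.open_jaws(); st("open")
bot.movel([*D,205],vel=150)
bot.move_to([*M,215],down(YAW)); st("up"); snap(1)
im=cv2.imread("pics/side1.png")[110:300,200:400]; cv2.imwrite("pics/c3.png",cv2.resize(im,None,fx=3,fy=3,interpolation=cv2.INTER_CUBIC))
im=cv2.imread("pics/top1.png")[180:300,220:410]; cv2.imwrite("pics/c4.png",cv2.resize(im,None,fx=4,fy=4,interpolation=cv2.INTER_CUBIC))
```

```text
c25 t4.8 tcp [575.5   6.5 113. ] F [-1.2 -2.2  1. ] T [-0.2   0.09  0.02] op 11.9 g 25.0 j6 -1.01
0.732 t5.1 tcp [575.5   6.5 113. ] F [-2.2 -2.1 -0.1] T [-0.25  0.17 -0.04] op 12.0 g 25.0 j6 -0.78
0.507 t5.5 tcp [575.4   6.5 113. ] F [-1.7 -2.9  1.3] T [-0.43  0.27 -0.12] op 11.9 g 25.0 j6 -0.56
0.281 t5.9 tcp [575.4   6.5 113. ] F [-3.4 -3.6  0.9] T [-0.59  0.4  -0.01] op 11.8 g 25.0 j6 -0.33
open t7.1 tcp [575.6   6.7 113. ] F [-0.6  0.3  0.8] T [ 0.01 -0.07 -0.02] op 87.8 g 0.0 j6 -0.33
up t8.6 tcp [ 560.3 -161.9  214.1] F [ 0.6 -0.6  0.5] T [-0.05 -0.09 -0.06] op 87.9 g 0.0 j6 -0.25
```

View pics/c4.png

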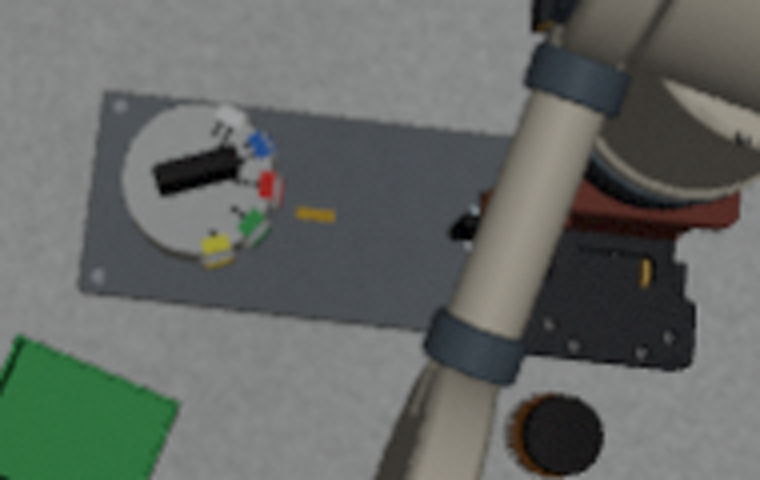

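View pics/c3.png

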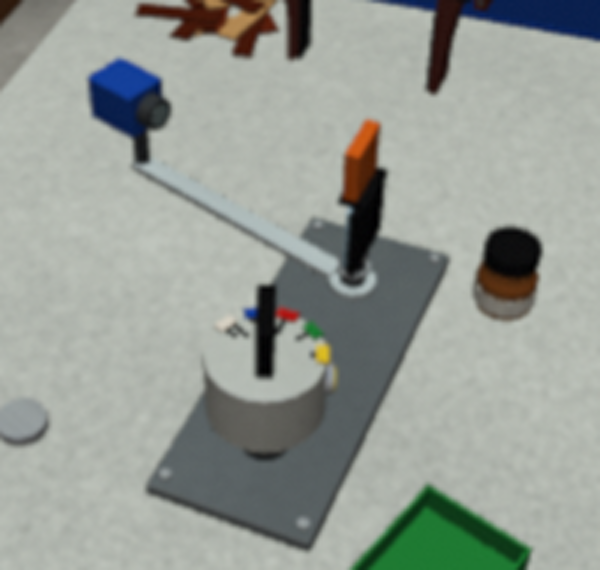

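Run:
```python
from h import *
u=lambda p:(np.float64(p)+.5)/4-.5+[220,180]
c=cast("top",u([[198,178.5]]),102)[0]
for nm,p in dict(white=(231,117),blue=(260,144),red=(270,186),green=(252,225),yellow=(216,247)).items():
    d=cast("top",u([p]),105)[0]-D; print(nm,np.round(np.linalg.norm(d),1),round(np.arctan2(d[1],d[0])-YAW+np.pi/2,3))
im=cv2.imread("pics/top1.png")
m=(im.max(2)<50).astype(np.uint8);m[:,:255]=0;m[:,282:]=0;m[:210]=0;m[235:]=0
ys,xs=np.nonzero(m);w=cast("top",np.c_[xs,ys],140);e=np.linalg.eigh(np.cov(w.T))[1][:,1];print(len(xs),"bar q",(YAW-np.arctan(e[1]/e[0])),c,w.mean(0))
e=cast("top",u([[156,181],[238,159],[160,195],[240,172],[152,172],[234,149]]),144)
for i in(0,2,4): d=e[i+1]-e[i];print("edge q",YAW-np.arctan2(d[1],d[0]),np.linalg.norm(d))
```

```text
white 36.3 1.191
blue 36.8 0.608
red 37.9 -0.015
green 37.9 -0.621
yellow 38.1 -1.208
156 bar q 1.1876721980251703 [575.15690964   6.84949911] [573.34943391   6.32402143]
edge q 1.191029796289831 42.4377613457278
edge q 1.1735469612378793 41.5462805521631
edge q 1.179109638494321 42.61439654863658
```

Run:
```python
from h import *
bot.movel([*M,122],vel=100); st("down")
bot.clamp(8); st("c8")
bot.clamp(25); st("c25")
T=(np.pi/2+YAW-0.371)/2
for a in np.linspace(YAW,T,4)[1:]:
    bot.movel([*M,122],down(a)); st("%.3f"%a)
bot.sleep(.5); s=st("end"); y=R.from_quat(s["eef_rot"]).as_matrix()[:,1];print("phi",np.arctan2(y[1],y[0]),"want",T)
snap(2)
im=cv2.imread("pics/side2.png")[90:300,180:420]; cv2.imwrite("pics/c5.png",cv2.resize(im,None,fx=2.8,fy=2.8,interpolation=cv2.INTER_CUBIC))
im=cv2.imread("pics/top2.png")[100:300,210:420]; cv2.imwrite("pics/c6.png",cv2.resize(im,None,fx=3,fy=3,interpolation=cv2.INTER_CUBIC))
```

```text
down t9.8 tcp [ 560.8 -162.9  123. ] F [-0.8 -0.8  0.5] T [-0.05 -0.08 -0.03] op 88.1 g 0.0 j6 -0.25
c8 t10.9 tcp [ 560.1 -162.7  122. ] F [-2.8  0.2  1.2] T [-0.02  0.2   0.02] op 11.9 g 8.0 j6 -0.25
c25 t11.1 tcp [ 560.1 -162.7  122. ] F [-3.2  0.   1.1] T [ 0.02  0.44 -0.02] op 11.7 g 25.0 j6 -0.25
0.125 t11.5 tcp [ 560.1 -162.7  122. ] F [-4.4  0.3  2.3] T [ 0.06  0.66 -0.04] op 11.9 g 25.0 j6 -0.46
0.340 t11.9 tcp [ 560.  -162.6  121.9] F [-4.6  0.5  1.6] T [0.11 0.64 0.01] op 11.9 g 25.0 j6 -0.68
0.555 t12.2 tcp [ 560.1 -162.7  122. ] F [-5.2  0.5  1.2] T [ 0.13  0.64 -0.03] op 11.9 g 25.0 j6 -0.89
end t12.7 tcp [ 560.1 -162.7  122. ] F [-4.2  1.7  1.1] T [ 0.08  0.65 -0.06] op 11.9 g 25.0 j6 -0.89
phi 0.5511338044964185 want 0.5548981633974482
```

View pics/c5.png

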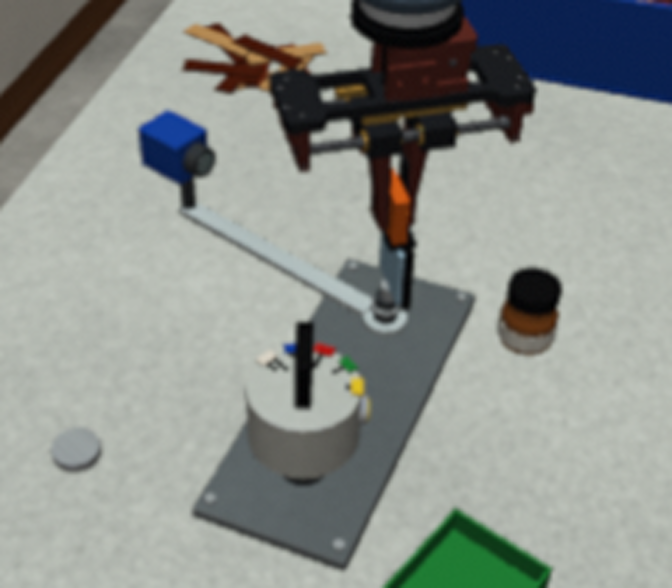

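View pics/c6.png

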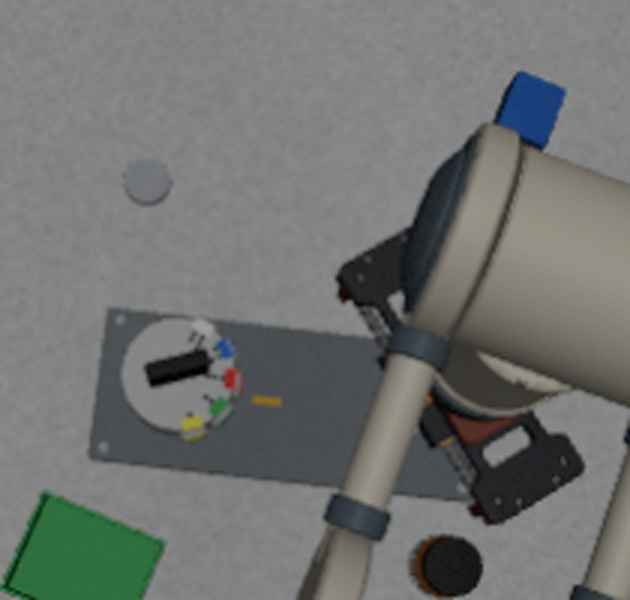

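Run:
```python
from h import *
def blue(f):
    im=cv2.imread(f).astype(int); m=(im[...,0]>im[...,2]+40)&(im[...,0]>im[...,1]+30); return im,m
for a,n,x in(("0","side",0),("2","side",0)):
    im,m=blue(f"pics/side{a}.png"); m=m.copy(); m[:125]=0;m[165:]=0;m[:,:220]=0;m[:,265:]=0
    ys,xs=np.nonzero(m);print(n,a,xs.mean(),ys.mean(),len(xs))
im,m=blue("pics/top0.png"); m[:,:365]=0;m[:,405:]=0;m[170:]=0
print(np.where(m,im[...,0],0)[122:152,372:400])
for th in(-.35,-.371,-.39):
    r=np.array([np.cos(th),np.sin(th)]);n=np.array([-r[1],r[0]])
    for n_ in("top","side"): print(th,n_,"lens",proj(n_,[[*(M+200*r),80]]).round(1),"edges",proj(n_,[[*(M+200*r+14*n),80],[*(M+200*r-14*n),80]]).round(1).tolist())
i=cv2.imread("pics/top0.png").max(2);print(i[140:160,370:392]); i=cv2.imread("pics/side0.png").max(2);print(i[136:158,240:262])
```

```text
side 0 240.01657458563537 140.56906077348066 362
side 2 240.0081081081081 140.55405405405406 370
[[  0   0   0   0   0   0   0   0   0   0   0   0   0   0   0   0   0   0
    0   0   0   0   0   0   0   0   0   0]
 [  0   0   0   0   0   0   0   0   0   0   0   0   0   0   0   0   0   0
    0   0   0   0   0   0   0   0   0   0]
 [  0   0   0   0   0   0   0   0   0   0 101 116 111   0   0   0   0   0
    0   0   0   0   0   0   0   0   0   0]
 [  0   0   0   0   0   0   0   0   0   0 105 117 116 116 117 114   0   0
    0   0   0   0   0   0   0   0   0   0]
 [  0   0   0   0   0   0   0   0   0  64 111 117 117 116 116 117 117 113
    0   0   0   0   0   0   0   0   0   0]
 [  0   0   0   0   0   0   0   0   0  99 117 117 116 117 116 117 116 115
  116 117 115   0   0   0   0   0   0   0]
 [  0   0   0   0   0   0   0   0   0 105 118 117 117 116 116 117 115 116
  115 114 117 118 114   0   0   0   0   0]
 [  0   0   0   0   0   0   0   0  76 114 117 117 117 115 116 117 117 116
  116 116 117 117 117 115 116 118   0   0]
 [  0   0   0   0   0   0   0   0 104 117 118 117 117 118 116 118 1
[... 6140 characters left out ...]
0  54  59  55  60  98 153 177
  180 177 176 177]
 [ 72  71  73  73  68  60  49  38  30  29  35  45  52  58  82 130 167 179
  179 176 175 177]
 [ 74  71  71  72  67  64  60  51  43  49  55  58  73  93 125 158 173 177
  177 177 176 178]
 [ 94  81  74  71  68  65  62  53  52  86 113 122 132 148 166 177 178 178
  179 179 178 178]
 [132 111  93  79  67  59  53  40  51 112 158 173 177 179 182 182 181 182
  182 180 177 177]
 [167 152 132 104  71  48  36  28  45 111 162 181 184 183 183 184 183 181
  181 179 177 176]
 [176 174 169 142  86  40  26  23  40  98 157 178 180 182 182 183 182 180
  180 178 177 177]
 [176 177 179 165 107  45  26  23  39  96 159 179 180 180 181 181 181 179
  178 177 178 178]]
```

Run:
```python
from h import *
for _ in range(4):
    s=st(); y=R.from_quat(s["eef_rot"]).as_matrix()[:,1];print(np.arctan2(y[1],y[0])); bot.sleep(.1)
print(job.job_done())
```

```text
t12.8 tcp [ 560.1 -162.7  122. ] F [-5.1  0.4  1.2] T [ 0.07  0.64 -0.02] op 12.0 g 25.0 j6 -0.89
0.5511298184569663
 t12.9 tcp [ 560.1 -162.7  122. ] F [-5.5 -0.2  2.1] T [ 0.08  0.62 -0.05] op 12.1 g 25.0 j6 -0.89
0.551123871072046
 t13.0 tcp [ 560.1 -162.7  122. ] F [-4.9  0.7  2.3] T [ 0.1   0.62 -0.03] op 11.8 g 25.0 j6 -0.89
0.5511898570891861
 t13.1 tcp [ 560.1 -162.7  122. ] F [-4.9 -0.1  1.8] T [ 0.09  0.62 -0.02] op 12.2 g 25.0 j6 -0.89
0.55112219781331
the job is handed in; nothing more can be done
None
```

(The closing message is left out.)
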